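# Cup on the post, bayonet lamp hood held at the flash mark

## Task

Stand the small porcelain cup upright and centred on the narrow post in the middle of the lamp base and let it go. Then put the lamp hood over it, its two lugs down through the two gaps of the collar until it sits fully down, and turn it clockwise (seen from above) against the return spring until its bar handle lines up with the long middle marks, about half way to the lock and without ever turning it into the lock's click. Leave the things around alone, and finish while still holding the hood turned at the middle marks: do not let go.

Things in the scene. Friction and masses are not known exactly. Their poses are not given: they have to be found in the camera images.
- lamp_base: Fixed round grey base of a sample lamp, 150 mm across. Origin: centre of its underside, z up, x towards a middle mark. Flat deck at 45 mm height; post 22 mm across in the centre, to 80 mm. Round the post stands an aluminium collar with two gaps for the hood's lugs. The deck outside the collar carries three kinds of raised mark, each on both sides of the axis.
- collar_top (a point): Centre of the collar's top, 61 mm above the base's origin. Collar 109 mm outside; its inward flange leaves an opening 81 mm across, flange underside 53.5 mm above the base's origin. Two gaps in the flange, facing each other, 18 mm wide, reach out to 95 mm across. They lie on the line turned +35 deg (0.611 rad, counter-clockwise from above) from the base's x axis.
- gap_mark (a point): A small round dot on the deck outside one gap of the collar, 64.5 mm from the axis at +35 deg from the base's x axis (the same again across the axis): the hood goes in with its handle along this line. A stop blocks turning it counter-clockwise from here.
- middle_mark (a point): A long raised bar on the deck, 16 x 3 mm, pointing to the axis, 64.5 mm from it along the base's +x (the same again across the axis). Hood handle parallel to the base's x axis = at the middle marks, 35 deg clockwise of the gaps.
- lock_mark (a point): Two short bars side by side on the deck, 64.5 mm from the axis at -42 deg from the base's x axis (the same again across the axis): the lock. The click begins with the handle 16 deg clockwise past the middle marks; the end stop is about 46 deg past them.
- post_top (a point): Centre of the flat top of the post, 80 mm above the base's origin, 22 mm across; here the cup stands.
- lamp_hood: Loose aluminium hood, about 0.22 kg: tube 76 mm across (ribs 79), 75 mm high, open below (inside 68 across, 69 high). Origin: centre of its open foot, z up. Two lugs at the foot, on its +x and -x side, 12 mm wide, 5 high, 90 mm over both. Black bar handle on top along x, 56 x 16 mm, 74 to 105 mm above the origin. Same after a half turn. Fully down its origin is 45 mm above the base's.
- handle_grip (a point): Grip point in the middle of the hood's bar handle, 97 mm above the hood's foot, on its axis; fingers close across the bar, along the hood's y axis (16 mm).
- switch_ring (a joint): Angle of the sprung ring under the collar's flange, rad: 0 at rest, grows as the hood's lugs push its two pins clockwise; it starts to move after about 4 deg of hood turn from the gaps, so it reads about 0.54 with the handle at the middle marks. The spring pushes back with 0.07 N m at 0, 0.14 N m at the middle marks, and turns a released hood back towards the gaps.
- lock_detent_1 (a joint): Sprung ball of the lock in the collar wall, m: 0 at rest, pushed outward 1.5 mm by a lug in the click (about 4 N).
- lock_detent_2 (a joint): The second such ball, across the axis.
- sample_cup: Loose white porcelain cup, 40 g, 29 mm high, 36 mm across at the rim, 28 mm at the foot, stands upright. Origin: centre of its underside, z up.
- petri: Bystander: flat petri dish 66 mm across, 16 mm high; leave alone. Origin at the centre of its underside.
- label_roll: Bystander: off-white roll of labels lying flat, 68 mm across, 20 mm high, with a hole; leave alone. Origin at the centre of its underside.
- flask: Bystander: small conical flask 78 mm across, 131 mm high, behind the base; leave alone. Origin at the centre of its underside.
Mind the look-alikes: they are no part of the job. There is more than one size of the lamp_base; the job needs the smaller. Leave any orange look-alike of the lamp_hood alone.

How it is judged:
By the outcome, as a careful person would: the job done as asked, in the order asked, and still so for the second after the job is handed in, while the arm keeps its last pose, push and grip.
It also fails if it takes over 61 s, if anything falls off the work surface, if the arm or the gripper's body presses on something with over 40 N, if the wrist force passes 120 N, or if a joint passes its speed limit or range.

## Robot

A 7-joint arm with a two-finger parallel gripper is mounted at the origin on a cart in front of the work surface, level with it; the furniture and walls round the work are solid. World frame = base frame: x ahead of the robot, y to its left, z up, the work surface at z = 0. Lengths are in m, angles in rad, forces in N, time in s.
With the tool pointing down it reaches from about 0.425 to 0.95 m from the base axis. Payload 4.7 kg.
Tool frame: the origin (TCP) lies midway between the tips of the shut fingers; the grasp point (between the pads) lies 19 mm behind it (robot.pinch_z is the distance from the TCP to the grasp point, in m); z points along the fingers, x is the direction in which the jaws open and shut, and the axes are right-handed (so a half turn about z gives the same grasp; the last joint's range is limited). The gripper opens to 87 mm and grips with 3 to 60 N. Pads are 19 mm wide; open, the fingers measure 117 mm over their backs; the gripper's body (75 mm by 190 mm) begins 51 mm behind the grasp point.
Start: joints at [1.231, 0.469, -0.049, 1.532, 0.024, 1.141, -0.082], TCP at [0.206, -0.643, 0.223] pointing down, gripper open.
Joint ranges: [-2.59, 2.59], [-0.33, 1.99], [-1.39, 1.29], [0.1, 2.45], [-1.04, 4.18], [0.21, 1.99], [-2.66, 2.66]. Speed limits (rad/s): [2.57, 2.57, 3.14, 3.14, 3.14, 3.14, 3.14].

## Interface

Orientations are given as a rotation vector (axis times angle).
In Python, from workcell import robot gives the robot as it stands.
- The arm moves only by the shell command python3 -m crank 'ROWS'. ROWS is JSON, a list of rows, each a list of 7 numbers: the turn, a rotation vector about the tool's x, y, z in rad, then the shift along the tool's x, y, z in mm, then the closure, from 0 (fully open) to 1 (shut). In form: [[ax, ay, az, x, y, z, fingers], ...]. A call has exactly 10 rows; each row shifts and turns the commanded pose from where the row before left it, along the tool's axes as they then stand; what a row does not reach is not made up. A row lasts 1/10 s, in which the tool goes at most 50 mm and 8.59 degrees, less where a joint would pass 70% of its speed; a pose out of reach is approached as far as the arm can. A call is refused whole if a number of a shift passes 50 or a number of a turn 0.15, either way. A call with a gripper value outside its range is refused whole. The fingers move at their own pace and stop on an object; the grip force is fixed at half the most. Time passes only in rows, so rows that do not move let the fingers close, or fill a call up. It gives the time, the measured TCP pose, the force and the opening at its end, in the units of the state.
- robot.read_state(): the state, without advancing time (a new reading comes with each control period).
- robot.get_image(name): name is "side" or "top"; returns the picture (384x512x3 uint8, red, green, blue); there is no depth.
- robot.camera_info(name): a dict with "fovy" (degrees; the focal length in pixels is half the picture's height over the tangent of half this angle, whatever the lens; pixels are square), "cx", "cy" (the principal point, pixels), "dist_coeffs" ([k1, k2, p1, p2, k3] as OpenCV has them; the pictures are not rectified), "rvec" (rotation vector, rad) and "tvec" (3), from world to camera coordinates, as OpenCV has them. Camera axes: x right, y down, z forward; pixel columns grow to the right and rows downward; lengths in m; the calibration is good to about 2 mm. A picture is of the moment at which its call begins. camera_info takes no time and is no camera call.
- robot.hand_in(): hands the job in, once; it reports no verdict.
Trained networks look in the newest picture that a camera, given by its name, has taken for a name from the list of things; names that differ only in an ending like _2 or _b are one class to them, and where a whole thing is asked for, a point or a joint stands for the part that bears it (a point fixed in the world has none). Each returns a list of dicts, best first, with "score" (0 to 1); they miss things now and then, are a little off and sometimes report something else, mostly with a low value. They report only what shows in the picture. A call takes as long as a camera call. They do not tell look-alikes from the thing itself.
- robot.spot_in(camera, name): "bbox" ([left, top, width, height] in pixels, round what is visible of it).
The state is a dict: "t": time; "joint_positions": joint angles; "qd": joint speeds; "joint_efforts": joint torques, N m; "tool_pos": TCP position; "tcp_rot": TCP orientation; "ft_force": force on the tool from outside, world axes, zero at the start; "wrist_torque": the same for the moment, N m; "finger_gap": finger opening in m.
Only numpy, scipy, OpenCV 4.12 (cv2) and the standard library are available. Lean on these libraries where they do the work, as an engineer would, in place of code of your own. Each camera call takes 0.05 s, during which the arm holds its last target. There are 200 camera calls.

## Working session

There is one attempt and no reset: what is moved stays moved. The work goes in short steps, Python scripts to look and compute and a shell command to move; the robot and the scene stay as the last step left them, time stands still between calls to the robot, and variables do not carry over. Pictures are saved under pics/ and viewed, about 8 in all and at most 12, crops included, and the job is handed in when it is done.

```bash
ls; mkdir -p pics; python3 - <<'E'
from workcell import robot
import cv2,numpy as np
for c in("side","top"):
    im=robot.get_image(c); cv2.imwrite(f"pics/{c}0.png",im[:,:,::-1])
    i=robot.camera_info(c); print(c,i)
    R=cv2.Rodrigues(np.array(i["rvec"]))[0]; print("campos",-R.T@np.array(i["tvec"]))
    for n in("lamp_base","lamp_hood","handle_grip","sample_cup","post_top","gap_mark","middle_mark","lock_mark","petri","label_roll","flask"):
        print(n,[(np.round(d["bbox"]).tolist(),round(d["score"],2)) for d in robot.spot_in(c,n)[:5]])
print(robot.read_state())
E
```

```text
pics
side {'fovy': 45.870991528116534, 'cx': 261.6663837973754, 'cy': 193.1068432783839, 'dist_coeffs': array([0.03731874, 0.        , 0.        , 0.        , 0.        ]), 'rvec': array([ 2.44655968, -0.05952435, -0.00576679]), 'tvec': array([-0.58888065,  0.12630928,  1.56460798])}
campos [ 0.57604931 -0.92847135  1.27155053]
lamp_base [([225.0, 207.0, 46.0, 44.0], 0.9), ([199.0, 113.0, 52.0, 45.0], 0.85)]
lamp_hood [([224.0, 155.0, 23.0, 32.0], 0.9), ([180.0, 158.0, 29.0, 30.0], 0.77), ([294.0, 174.0, 19.0, 34.0], 0.74)]
handle_grip [([181.0, 155.0, 24.0, 33.0], 0.64), ([223.0, 158.0, 28.0, 23.0], 0.56)]
sample_cup []
post_top [([200.0, 114.0, 52.0, 40.0], 0.75), ([228.0, 208.0, 45.0, 41.0], 0.57)]
gap_mark [([228.0, 205.0, 44.0, 45.0], 0.77), ([200.0, 114.0, 47.0, 43.0], 0.66), ([201.0, 226.0, 18.0, 21.0], 0.26)]
middle_mark [([227.0, 206.0, 45.0, 45.0], 0.94), ([199.0, 113.0, 52.0, 43.0], 0.81)]
lock_mark [([226.0, 209.0, 48.0, 42.0], 0.98), ([200.0, 110.0, 48.0, 48.0], 0.93), ([224.0, 156.0, 24.0, 28.0], 0.67)]
petri [([195.0, 205.0, 18.0, 14.0], 0.51)]
label_roll [([203.0, 226
[... 1213 characters left out ...]
.0], 0.54)]
{'t': 1.2, 'joint_positions': array([ 1.23110601,  0.46858587, -0.04863606,  1.53250085,  0.02412171,
        1.14100509, -0.08229702]), 'qd': array([ 0.00032881,  0.00072543, -0.00119582,  0.00011819, -0.00047629,
       -0.00198422,  0.00120727]), 'joint_efforts': array([ 2.94835354e-05, -5.07839406e+01, -8.05759896e-02, -2.36447525e+01,
       -6.11813972e-02,  3.12008453e-02,  4.79450728e-05]), 'tool_pos': array([ 0.20648625, -0.64265838,  0.22258214]), 'tcp_rot': array([ 2.53852151e+00, -1.85077979e+00,  1.42426716e-04]), 'ft_force': array([0.2317875 , 0.62783242, 0.08917184]), 'wrist_torque': array([-0.01375544, -0.0226277 ,  0.01589873]), 'finger_gap': 0.08660176639045772}
```

View pics/top0.png

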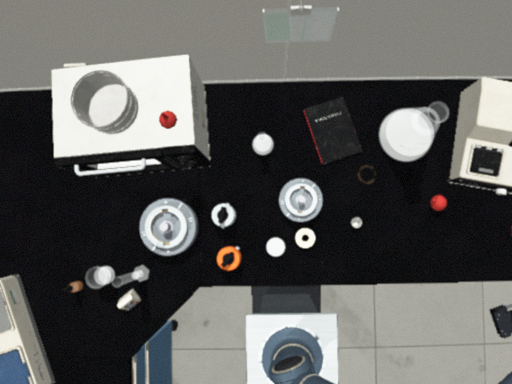

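View pics/side0.png

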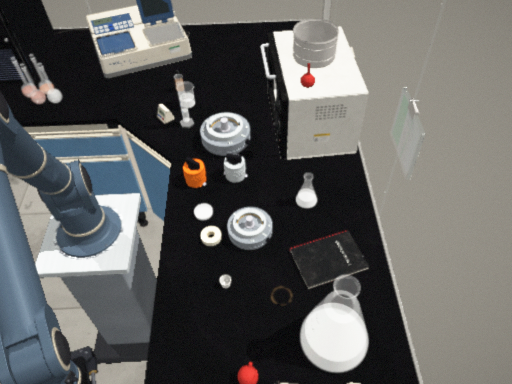

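The top view shows the small base at (301,200), the white hood at (223,215), the cup at about (356,222), the orange hood at (229,258) and the large base at (168,227). I'll zoom in on the pieces that matter next.

```bash
python3 - <<'E'
import cv2,numpy as np
t=cv2.imread("pics/top0.png");s=cv2.imread("pics/side0.png")
def crop(im,x,y,r,n=300): return cv2.resize(im[y-r:y+r,x-r:x+r],(n,n),interpolation=cv2.INTER_CUBIC)
a=np.hstack([crop(t,301,200,25,300),crop(t,223,215,15,240)[:240].repeat(1,0) if 0 else cv2.resize(crop(t,223,215,15),(240,300)),cv2.resize(crop(t,356,222,10),(240,300))])
b=np.hstack([crop(s,249,228,27,300),cv2.resize(crop(s,235,167,20),(240,300)),cv2.resize(crop(s,225,281,12),(240,300))])
cv2.imwrite("pics/m1.png",np.vstack([a,b]))
E
```

```text
(no output)
```

View pics/m1.png

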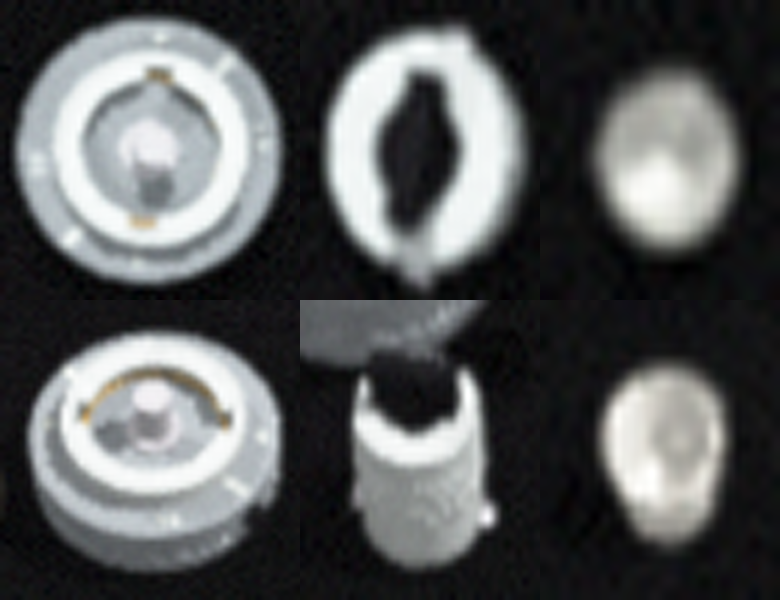

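The gaps lie almost along the top image's vertical. The long middle bars sit about 35° clockwise of them, at crop positions (225,63) and (70,238). The hood and cup are upright, and the hood's lugs and handle run about 10° right of image-up. Next I'll do a sub-pixel fit.

```bash
cat > h.py <<'E'
import cv2,numpy as np
from workcell import robot
from scipy.optimize import least_squares
S=8
def cam(c):
    i=robot.camera_info(c);f=192/np.tan(np.radians(i["fovy"]/2))
    return np.array(i["rvec"]),np.array(i["tvec"]),np.array([[f,0,i["cx"]],[0,f,i["cy"]],[0,0,1]]),np.array(i["dist_coeffs"])
def proj(c,P):
    r,t,K,d=cam(c);return cv2.projectPoints(np.float64(P).reshape(-1,1,3),r,t,K,d)[0].reshape(-1,2)
def ring(r,z,n=72):
    a=np.linspace(0,2*np.pi,n,endpoint=False);return np.c_[r*np.cos(a),r*np.sin(a),0*a+z]
def hullcm(p):
    h=cv2.convexHull(np.float32(p));m=cv2.moments(h);return np.array([m["m10"]/m["m00"],m["m01"]/m["m00"],np.sqrt(m["m00"])])
def seg(im,x,y,r,th):
    g=im[y-r:y+r,x-r:x+r].max(2);g=cv2.resize(g,None,fx=S,fy=S,interpolation=cv2.INTER_CUBIC)
    n,l,st,ce=cv2.connectedComponentsWithStats((g>th).astype(np.uint8))
    k=1+np.argmax(st[1:,4]);pts=np.argwhere(l==k)[:,::-1]
    h=(cv2.convexHull(np.float32(pts)).reshape(-1,2)+.5)/S-.5+[x-r,y-r]
    return h
def locate(model,obs):  # obs: {cam: hull pts}
    out={}
    o={c:hullcm(h) for c,h in obs.items()}
    def res(v,cs): return np.concatenate([(hullcm(proj(c,model+[v[0],v[1],0]))-o[c])[:2] for c in cs])
    for cs in [[c] for c in o]+[list(o)]:
        s=least_squares(res,[.6,0.],args=(cs,),diff_step=1e-5);out["+".join(cs)]=s.x
        if len(cs)==1: print(cs,"area scale",hullcm(proj(cs[0],model+[*s.x,0]))[2]/o[cs[0]][2])
    return out
def sample(im,uv):
    uv=np.float32(uv);return cv2.remap(im.max(2),uv[:,:1].copy(),uv[:,1:].copy(),cv2.INTER_CUBIC)[:,0]
E
python3 - <<'E'
from h import *
I={c:cv2.imread(f"pics/{c}0.png") for c in("top","side")}
M={"base":(np.r_[ring(.075,0),ring(.075,.045)],{"top":(301,200,28),"side":(249,228,29)}),
"hood":(np.r_[ring(.038,0),ring(.038,.075)],{"top":(223,215,16),"side":(235,171,19)}),
"cup":(np.r_[ring(.014,0),ring(.018,.029)],{"top":(356,222,11),"side":(225,281,12)})}
for n,(m,q) in M.items():
    L=locate(m,{c:seg(I[c],*v,70) for c,v in q.items()})
    print(n,{k:np.round(v,4) for k,v in L.items()})
    if n=="base": B=L
    if n=="hood": H=L
a=np.radians(np.arange(0,180,.5))
for c in("top","side"):
    b=B[c];s=0
    for f in(0,np.pi):
        for r in(.0625,.0645,.0665): s=s+np.float32(sample(I[c],proj(c,np.c_[b[0]+r*np.cos(a+f),b[1]+r*np.sin(a+f),0*a+.046])))
    s/=6; print(c,"marks",s[::6].astype(int))
    best=[]
    for y in np.arange(0,180,.5):
        k=lambda d:s[int(round((y+d)*2))%360]
        best.append((k(0)+k(35)+.5*k(-44.5)+.5*k(-39.5)-k(17)-k(-20)-k(-65),y))
    print(sorted(best)[-4:])
# hood yaw by dark handle in top
x,y,r=223,215,16
h=seg(I["top"],x,y,r,70)
g=cv2.resize(I["top"][y-r:y+r,x-r:x+r].max(2),None,fx=S,fy=S,interpolation=cv2.INTER_CUBIC)
m=np.zeros_like(g);cv2.fillPoly(m,[np.int32((h-[x-r,y-r]+.5)*S)],1);m=cv2.erode(m,np.ones((33,33)))
p=np.argwhere((g<110)&(m>0))[:,::-1]
rr,t,K,d=cam("top");R=cv2.Rodrigues(rr)[0];C=-R.T@t
def back(uv,z):
    u=cv2.undistortPoints(np.float64(uv).reshape(-1,1,2),K,d).reshape(-1,2);D=np.c_[u,np.ones(len(u))]@R
    return C+D*((z-C[2])/D[:,2:])
w=back((p+.5)/S-.5+[x-r,y-r],.105)[:,:2]
e,V=np.linalg.eigh(np.cov(w.T));print("handle mean",w.mean(0),"sd mm",np.sqrt(e)*1e3,"yaw",np.degrees(np.arctan2(V[1,1],V[0,1])))
hh=H["top"];a=np.radians(np.arange(0,360,5))
for z,r in((.004,.0435),):
    print("lugs",sample(I["top"],proj("top",np.c_[hh[0]+r*np.cos(a),hh[1]+r*np.sin(a),0*a+z])))
E
```

```text
['top'] area scale 0.9739525606342078
['side'] area scale 1.0056881944104763
base {'top': array([ 0.5491, -0.0377]), 'side': array([ 0.5476, -0.0349]), 'top+side': array([ 0.5483, -0.0365])}
['top'] area scale 0.9295242266477267
['side'] area scale 0.9758087727476381
hood {'top': array([0.5005, 0.2299]), 'side': array([0.5002, 0.2227]), 'top+side': array([0.5003, 0.2276])}
['top'] area scale 0.872730757114963
['side'] area scale 0.925268637017637
cup {'top': array([ 0.4675, -0.2307]), 'side': array([ 0.4668, -0.2315]), 'top+side': array([ 0.4671, -0.2311])}
top marks [169 169 170 167 167 164 169 178 177 172 175 182 179 177 175 173 177 182
 184 188 189 189 191 191 190 191 189 190 188 192 207 213 200 208 202 188
 184 185 184 185 185 184 185 184 189 217 231 204 180 174 170 166 162 163
 170 172 174 195 201 182]
[(np.float32(99.75008), np.float64(137.0)), (np.float32(102.66661), np.float64(138.5)), (np.float32(103.58333), np.float64(137.5)), (np.float32(105.16667), np.float64(138.0))]
side marks [184 181 179 177 176 179 178 174 172 172 171 174 176 178 177 176 172 180
 176 175 174 175 181 183 190 192 192 195 191 190 196 204 202 207 201 195
 192 195 194 194 196 198 198 200 215 226 223 219 205 197 195 196 195 192
 193 201 204 197 191 190]
[(np.float32(53.58333), np.float64(135.0)), (np.float32(54.416626), np.float64(133.5)), (np.float32(55.416656), np.float64(134.0)), (np.float32(55.499985), np.float64(134.5))]
handle mean [0.49815545 0.22555779] sd mm [ 7.6473561  13.00709542] yaw 168.7286162309337
lugs [123 144 163 175 174 189 216 226 225 237 254 250 244 245 246 245 249 245
 246 250 248 238 237 227 227 219 213 193 178 153 113  80 111 145 146 109
  53  31  31  30  14  16  22  29  19  19  22  25  21  19  21  25  28  25
  26  27  27  27  27  23  28  27  30  27  31  33  40  74 142 178 163 133]
```

```bash
cat > mv.py <<'E'
import sys
from h import *
s=robot.read_state();a=[float(v) for v in sys.argv[1:]]
R=cv2.Rodrigues(np.array(s["tcp_rot"]))[0];yaw=np.degrees(np.arctan2(R[1,0],R[0,0]))
print("t",round(s["t"],2),"pos",np.round(s["tool_pos"],4),"yaw",round(yaw,2),"z",np.round(R[:,2],3),"F",np.round(s["ft_force"],1),"T",np.round(s["wrist_torque"],2),"gap",round(s["finger_gap"],4),"q",np.round(s["joint_positions"],2))
if a: print("shift mm",np.round(R.T@(np.array(a[:3])-s["tool_pos"])*1e3,1))
if len(a)>3: print("az",round(-np.radians((a[3]-yaw+180)%360-180),4))
E
python3 mv.py 0.467 -0.231 0.12
```

```text
t 1.2 pos [ 0.2065 -0.6427  0.2226] yaw -72.19 z [ 0. -0. -1.] F [0.2 0.6 0.1] T [-0.01 -0.02  0.02] gap 0.0866 q [ 1.23  0.47 -0.05  1.53  0.02  1.14 -0.08]
shift mm [-312.3 -373.9  102.6]
```

```bash
python3 -m crank '[[0,0,0,-30,-36,10,0],[0,0,0,-30,-36,10,0],[0,0,0,-30,-36,10,0],[0,0,0,-30,-36,10,0],[0,0,0,-30,-36,10,0],[0,0,0,-30,-36,10,0],[0,0,0,-30,-36,10,0],[0,0,0,-30,-36,10,0],[0,0,0,-30,-36,10,0],[0,0,0,-30,-36,10,0]]'; python3 mv.py 0.467 -0.231 0.008
```

```text
t: 2.2
tool_pos: [0.4584, -0.2455, 0.1226]
tcp_rot: [-2.538, 1.851, -0.002]
ft_force: [-0.0, -0.5, -1.1]
finger_gap: 0.0871
t 2.2 pos [ 0.4584 -0.2455  0.1226] yaw -72.21 z [ 0.001 -0.001 -1.   ] F [-0.  -0.5 -1.1] T [-0.04 -0.01 -0.05] gap 0.0871 q [ 0.59  0.35 -0.22  1.99  0.1   0.81 -0.95]
shift mm [-11.3 -12.5 114.6]
```

```bash
python3 -m crank '[[0,0,0,-5.6,-6.2,10,0],[0,0,0,-5.7,-6.3,15,0],[0,0,0,0,0,30,0],[0,0,0,0,0,30,0],[0,0,0,0,0,20,0],[0,0,0,0,0,8,0],[0,0,0,0,0,4,0],[0,0,0,0,0,0,0],[0,0,0,0,0,0,0],[0,0,0,0,0,0,0]]'; python3 mv.py 0.467 -0.231 0.005
python3 - <<'E'
from h import *
a=[]
for c,x,y in(("top",356,222),("side",225,281)):
    im=robot.get_image(c)[:,:,::-1];a.append(cv2.resize(im[y-40:y+40,x-40:x+40],(400,400),interpolation=cv2.INTER_CUBIC))
cv2.imwrite("pics/cup1.png",np.hstack(a))
E
```

```text
t: 3.2
tool_pos: [0.4666, -0.2328, 0.0066]
tcp_rot: [-2.538, 1.851, -0.003]
ft_force: [-1.0, -0.1, 0.3]
finger_gap: 0.0868
t 3.2 pos [ 0.4666 -0.2328  0.0066] yaw -72.2 z [ 0.002 -0.001 -1.   ] F [-1.  -0.1  0.3] T [-0.   -0.   -0.02] gap 0.0868 q [ 0.53  0.53 -0.18  2.06  0.17  0.56 -1.04]
shift mm [-1.6 -0.9  1.6]
```

View pics/cup1.png

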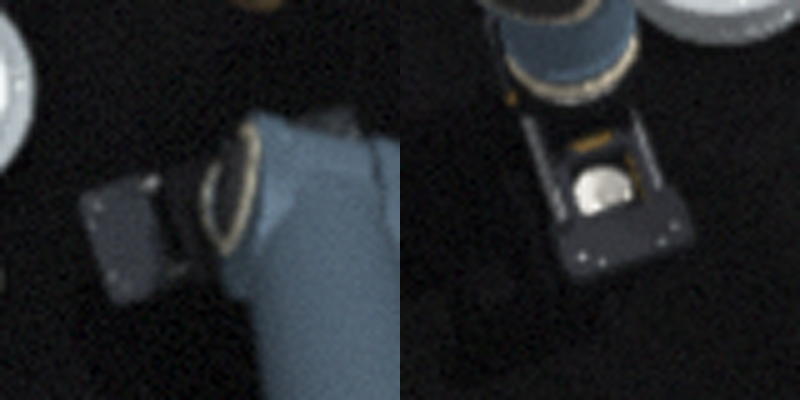

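The side view shows the cup between the open fingers, at (603,190) in the crop. The top view is blocked by the arm. I'll close, then lift a little.

```bash
python3 -m crank '[[0,0,0,-1.5,-1,1.5,0],[0,0,0,0,0,0,0.4],[0,0,0,0,0,0,1],[0,0,0,0,0,0,1],[0,0,0,0,0,0,1],[0,0,0,0,0,0,1],[0,0,0,0,0,-5,1],[0,0,0,0,0,-15,1],[0,0,0,0,0,-40,1],[0,0,0,0,0,-50,1]]'; python3 mv.py 0.5485 -0.0365 0.115
```

```text
t: 4.3
tool_pos: [0.4649, -0.23, 0.114]
tcp_rot: [2.538, -1.85, -0.007]
ft_force: [1.6, -0.6, 0.1]
finger_gap: 0.0232
t 4.3 pos [ 0.4649 -0.23    0.114 ] yaw -72.18 z [-0.004  0.002 -1.   ] F [ 1.6 -0.6  0.1] T [-0.05 -0.09 -0.03] gap 0.0232 q [ 0.56  0.36 -0.23  2.    0.11  0.8  -0.99]
shift mm [-158.6 -138.8   -1. ]
```

```bash
python3 - <<'E'
from h import *
a=[]
print(robot.read_state()["finger_gap"])
s=robot.read_state()
for c in("top","side"):
    u=proj(c,s["tool_pos"])[0];x,y=u.astype(int);print(c,u)
    im=robot.get_image(c)[:,:,::-1];a.append(cv2.resize(im[y-25:y+25,x-25:x+25],(400,400),interpolation=cv2.INTER_CUBIC))
x,y=225,281;a.append(cv2.resize(im[y-25:y+25,x-25:x+25],(400,400),interpolation=cv2.INTER_CUBIC))
cv2.imwrite("pics/cup2.png",np.hstack(a[1:]))
E
```

```text
0.023186868132894535
top [361.21735272 222.74866008]
side [221.79317851 264.29301849]
```

View pics/cup2.png

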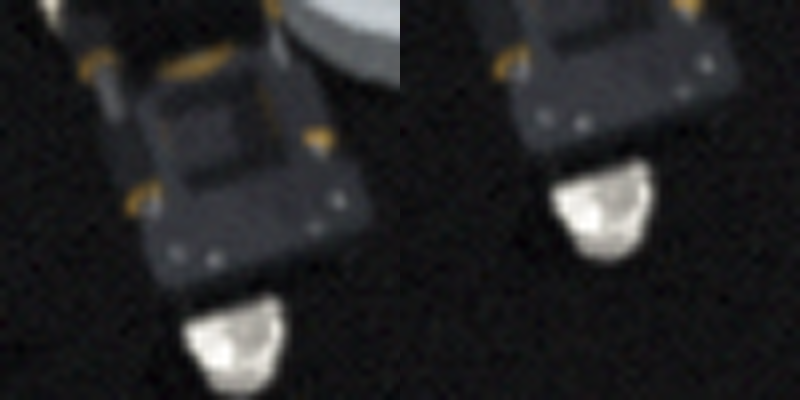

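The cup is still at its original spot (226,282). The fingers are slow, about 65 mm/s, so I lifted before they reached it. I'll repeat with a longer close.

```bash
python3 -m crank '[[0,0,0,0,0,0,0.2],[0,0,0,0,0,10,0.2],[0,0,0,0,0,10,0.2],[0,0,0,0,0,10,0.2],[0,0,0,0,0,10,0.2],[0,0,0,0,0,10,0.2],[0,0,0,0,0,10,0.2],[0,0,0,0,0,15,0.2],[0,0,0,0,0,15,0.2],[0,0,0,0,0,10,0.2]]'; python3 mv.py 0.467 -0.231 0.005
```

```text
t: 5.4
tool_pos: [0.4659, -0.2304, 0.0126]
tcp_rot: [2.538, -1.851, -0.002]
ft_force: [0.1, -0.0, 0.3]
finger_gap: 0.0691
t 5.4 pos [ 0.4659 -0.2304  0.0126] yaw -72.19 z [-0.001  0.001 -1.   ] F [ 0.1 -0.   0.3] T [ 0.05 -0.    0.  ] gap 0.0691 q [ 0.53  0.52 -0.19  2.06  0.17  0.58 -1.04]
shift mm [ 0.9 -0.9  7.6]
```

```bash
python3 -m crank '[[0,0,0,1,-1,6,1],[0,0,0,0,0,1,1],[0,0,0,0,0,0,1],[0,0,0,0,0,0,1],[0,0,0,0,0,0,1],[0,0,0,0,0,0,1],[0,0,0,0,0,0,1],[0,0,0,0,0,0,1],[0,0,0,0,0,0,1],[0,0,0,0,0,0,1]]'; python3 mv.py 0.467 -0.231 0.005
```

```text
t: 6.4
tool_pos: [0.468, -0.2314, 0.0075]
tcp_rot: [-2.538, 1.851, -0.001]
ft_force: [-1.3, 0.1, 5.1]
finger_gap: 0.0336
t 6.4 pos [ 0.468  -0.2314  0.0075] yaw -72.19 z [ 0.001 -0.    -1.   ] F [-1.3  0.1  5.1] T [0.06 0.13 0.  ] gap 0.0336 q [ 0.53  0.53 -0.19  2.06  0.17  0.57 -1.04]
shift mm [-0.7  0.9  2.5]
```

```bash
python3 -m crank '[[0,0,0,0,0,-5,1],[0,0,0,0,0,-15,1],[0,0,0,0,0,-30,1],[0,0,0,0,0,-40,1],[0,0,0,0,0,-35,1],[0,0,0,-20,-18,0,1],[0,0,0,-40,-36,0,1],[0,0,0,-40,-36,0,1],[0,0,0,-35,-30,0,1],[0,0,0,-15,-13,0,1]]'; python3 mv.py 0.5485 -0.0365 0.118
```

```text
t: 7.4
tool_pos: [0.5465, -0.0491, 0.1323]
tcp_rot: [-2.542, 1.841, 0.001]
ft_force: [0.4, 0.1, -0.7]
finger_gap: 0.0338
t 7.4 pos [ 0.5465 -0.0491  0.1323] yaw -71.81 z [ 0.001  0.003 -1.   ] F [ 0.4  0.1 -0.7] T [-0.03 -0.   -0.  ] gap 0.0338 q [ 0.25  0.38 -0.3   1.92  0.14  0.86 -1.37]
shift mm [-11.3  -5.8  14.3]
```

```bash
python3 -m crank '[[0,0,0,-3,-1.5,7,1],[0,0,0,-3,-1.5,7,1],[0,0,0,-1.5,-1,0,1],[0,0,0,0,0,0,1],[0,0,0,0,0,0,1],[0,0,0,0,0,0,1],[0,0,0,0,0,0,1],[0,0,0,0,0,0,1],[0,0,0,0,0,0,1],[0,0,0,0,0,0,1]]'; python3 mv.py 0.5485 -0.0365 0.118
python3 - <<'E'
from h import *
a=[]
for c in("top","side"):
    x,y=proj(c,[.5485,-.0365,.09])[0].astype(int);print(c,x,y)
    im=robot.get_image(c)[:,:,::-1];cv2.imwrite(f"pics/{c}2.png",im);a.append(cv2.resize(im[y-30:y+30,x-30:x+30],(400,400),interpolation=cv2.INTER_CUBIC))
cv2.imwrite("pics/cup3.png",np.hstack(a))
E
```

```text
t: 8.4
tool_pos: [0.5469, -0.0464, 0.1181]
tcp_rot: [-2.538, 1.851, -0.0]
ft_force: [-0.5, -0.0, 0.4]
finger_gap: 0.0337
t 8.4 pos [ 0.5469 -0.0464  0.1181] yaw -72.2 z [ 0. -0. -1.] F [-0.5 -0.   0.4] T [-0.01 -0.01  0.02] gap 0.0337 q [ 0.24  0.4  -0.29  1.93  0.15  0.83 -1.39]
shift mm [-8.9 -4.6  0.1]
top 300 198
side 249 215
```

View pics/cup3.png

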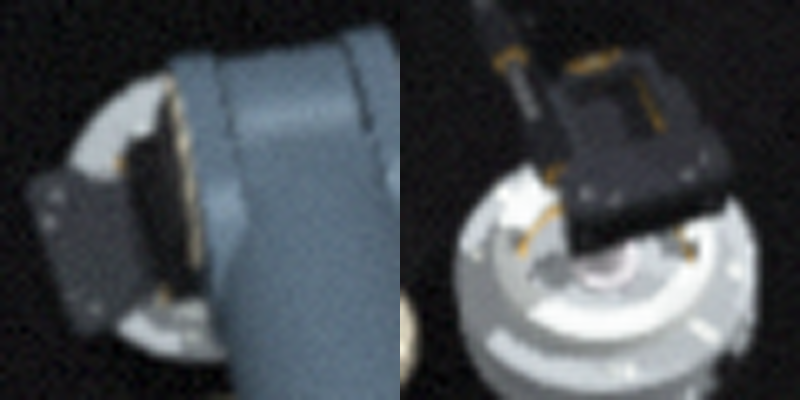

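```bash
python3 - <<'E'
from h import *
for c,(x,y,r) in {"top":(301,200,28),"side":(249,228,29)}.items():
    I=cv2.imread(f"pics/{c}0.png")
    for th in(215,225,235):
        h=seg(I,x,y,r,th)
        print(c,th,locate(ring(.0545,.061),{c:h})[c].round(4))
    # collar inner+outer edge: maximise gradient contrast of annulus
    from scipy.optimize import minimize
    def cost(v):
        s=0
        for r0,sg in((.0545,1),(.0405,-1)):
            for d in(.002,.004):
                a=lambda r:np.float64(sample(I,proj(c,ring(r,.061,180)+[v[0],v[1],0])))
                s-=sg*(a(r0-d)-a(r0+d)).mean() if r0>.05 else 0
                if r0<.05: s-=(a(r0+d)-a(r0-d)).mean()
        return s
    o=minimize(cost,[.5485,-.0365],method="Nelder-Mead",options=dict(initial_simplex=[[.5485,-.0365],[.5525,-.0365],[.5485,-.0325]],xatol=1e-5))
    print(c,"annulus",o.x.round(4),o.fun)
E
```

```text
['top'] area scale 0.9743878309183814
['top'] area scale 0.9743878309183814
top 215 [ 0.5509 -0.0386]
['top'] area scale 0.9897191160813528
['top'] area scale 0.9897191160813528
top 225 [ 0.5506 -0.0386]
['top'] area scale 1.022255319294146
['top'] area scale 1.022255319294146
top 235 [ 0.5492 -0.0376]
top annulus [ 0.5483 -0.0377] -253.13333333333333
['side'] area scale 0.9679218126132324
['side'] area scale 0.9679218126132324
side 215 [ 0.5477 -0.0377]
['side'] area scale 0.9841786337326903
['side'] area scale 0.9841786337326903
side 225 [ 0.5473 -0.0379]
['side'] area scale 1.003723801989917
['side'] area scale 1.003723801989917
side 235 [ 0.5469 -0.038 ]
side annulus [ 0.5475 -0.0406] -208.15555555555557
```

```bash
python3 mv.py 0.549 -0.0378 0.092;python3 -m crank '[[0,0,0,-3.5,-2,0,1],[0,0,0,-3.5,-2,0,1],[0,0,0,-0.5,-0.5,6,1],[0,0,0,0,0,6,1],[0,0,0,0,0,6,1],[0,0,0,0,0,6,1],[0,0,0,0,0,2,1],[0,0,0,0,0,0,1],[0,0,0,0,0,0,1],[0,0,0,0,0,0,1]]'; python3 mv.py 0.549 -0.0378 0.088
```

```text
t 8.5 pos [ 0.5468 -0.0463  0.1181] yaw -72.19 z [ 0. -0. -1.] F [ 0.4  0.5 -1.2] T [ 0.01 -0.02 -0.01] gap 0.0332 q [ 0.24  0.4  -0.29  1.93  0.15  0.83 -1.39]
shift mm [-7.5 -4.7 26.1]
t: 9.5
tool_pos: [0.5491, -0.0379, 0.0923]
tcp_rot: [-2.538, 1.851, -0.001]
ft_force: [0.3, -0.9, 0.5]
finger_gap: 0.0335
t 9.5 pos [ 0.5491 -0.0379  0.0923] yaw -72.19 z [ 0.001 -0.    -1.   ] F [ 0.3 -0.9  0.5] T [-0.02 -0.   -0.02] gap 0.0335 q [ 0.21  0.44 -0.28  1.94  0.17  0.78 -1.42]
shift mm [-0.1  0.   4.3]
```

```bash
python3 -m crank '[[0,0,0,0,0,1,1],[0,0,0,0,0,1,1],[0,0,0,0,0,1,1],[0,0,0,0,0,1,1],[0,0,0,0,0,0.5,1],[0,0,0,0,0,0,1],[0,0,0,0,0,0,1],[0,0,0,0,0,0,1],[0,0,0,0,0,0,1],[0,0,0,0,0,0,1]]'; python3 mv.py 0.549 -0.0378 0.0865
```

```text
t: 10.5
tool_pos: [0.5488, -0.0378, 0.0876]
tcp_rot: [2.539, -1.851, 0.0]
ft_force: [-1.1, -0.4, 1.4]
finger_gap: 0.0336
t 10.5 pos [ 0.5488 -0.0378  0.0876] yaw -72.19 z [ 0. -0. -1.] F [-1.1 -0.4  1.4] T [-0.03  0.14  0.03] gap 0.0336 q [ 0.21  0.44 -0.28  1.95  0.17  0.77 -1.43]
shift mm [ 0.  -0.2  1.1]
```

```bash
python3 -m crank '[[0,0,0,0,0,0.5,1],[0,0,0,0,0,0.5,1],[0,0,0,0,0,0,1],[0,0,0,0,0,0,1],[0,0,0,0,0,0,1],[0,0,0,0,0,0,1],[0,0,0,0,0,0,1],[0,0,0,0,0,0,1],[0,0,0,0,0,0,1],[0,0,0,0,0,0,1]]'; python3 mv.py
```

```text
t: 11.5
tool_pos: [0.5489, -0.0378, 0.0875]
tcp_rot: [2.538, -1.851, 0.001]
ft_force: [-3.3, -0.2, 8.2]
finger_gap: 0.0333
t 11.5 pos [ 0.5489 -0.0378  0.0875] yaw -72.19 z [ 0. -0. -1.] F [-3.3 -0.2  8.2] T [0.04 0.61 0.03] gap 0.0333 q [ 0.21  0.44 -0.28  1.95  0.17  0.77 -1.43]
```

Contact came at the predicted height. I'll relieve the load, open, and go straight up.

```bash
python3 -m crank '[[0,0,0,0,0,-0.9,1],[0,0,0,0,0,0,0.5],[0,0,0,0,0,0,0.3],[0,0,0,0,0,0,0.3],[0,0,0,0,0,0,0.3],[0,0,0,0,0,0,0.3],[0,0,0,0,0,0,0.3],[0,0,0,0,0,-10,0.3],[0,0,0,0,0,-20,0.3],[0,0,0,0,0,-40,0.3]]'; python3 mv.py 0.498 0.226 0.16 78
```

```text
t: 12.5
tool_pos: [0.5468, -0.0379, 0.1564]
tcp_rot: [2.536, -1.849, -0.008]
ft_force: [-0.1, -0.2, -0.4]
finger_gap: 0.0608
t 12.5 pos [ 0.5468 -0.0379  0.1564] yaw -72.18 z [-0.006  0.    -1.   ] F [-0.1 -0.2 -0.4] T [-0.02  0.01 -0.  ] gap 0.0608 q [ 0.23  0.35 -0.3   1.89  0.13  0.92 -1.39]
shift mm [-266.2  -34.3   -3.2]
az -2.6212
```

```bash
python3 -m crank '[[0,0,0,-20,-3,-15,0.3],[0,0,0,-45,-6,0,0.3],[0,0,0,-48,-6,0,0.3],[0,0,0,-48,-6,0,0.2],[0,0,0,-48,-6,0,0.2],[0,0,0,-42,-6,0,0.2],[0,0,0,-15,-1,0,0.2],[0,0,-0.14,0,0,0,0.2],[0,0,-0.14,0,0,0,0.2],[0,0,-0.14,0,0,0,0.2]]'; python3 -m crank '[[0,0,-0.145,0,0,0,0.2],[0,0,-0.145,0,0,0,0.2],[0,0,-0.145,0,0,0,0.2],[0,0,-0.145,0,0,0,0.2],[0,0,-0.145,0,0,0,0.2],[0,0,-0.145,0,0,0,0.2],[0,0,-0.145,0,0,0,0.2],[0,0,-0.145,0,0,0,0.2],[0,0,-0.145,0,0,0,0.2],[0,0,-0.145,0,0,0,0.2]]';python3 mv.py 0.498 0.226 0.16 78
python3 - <<'E'
from h import *
a=[]
for c in("top","side"):
    x,y=proj(c,[.5485,-.0377,.095])[0].astype(int);print(c,x,y)
    im=robot.get_image(c)[:,:,::-1];cv2.imwrite(f"pics/{c}3.png",im);a.append(cv2.resize(im[y-28:y+28,x-28:x+28],(400,400),interpolation=cv2.INTER_CUBIC))
cv2.imwrite("pics/cup4.png",np.hstack(a))
E
```

```text
t: 13.5
tool_pos: [0.5001, 0.2253, 0.173]
tcp_rot: [2.872, -1.273, 0.001]
ft_force: [1.1, 0.8, -0.4]
finger_gap: 0.0698
t: 14.5
tool_pos: [0.5003, 0.2248, 0.1729]
tcp_rot: [2.993, 0.95, 0.001]
ft_force: [-0.4, 0.4, 0.2]
finger_gap: 0.0695
t 14.5 pos [0.5003 0.2248 0.1729] yaw 35.22 z [ 0.001 -0.001 -1.   ] F [-0.4  0.4  0.2] T [ 0.05 -0.15 -0.02] gap 0.0695 q [ 0.13  0.43 -0.81  1.86  0.37  1.01 -0.22]
shift mm [-1.2 -2.3 12.9]
az -0.7467
top 301 198
side 248 214
```

View pics/cup4.png

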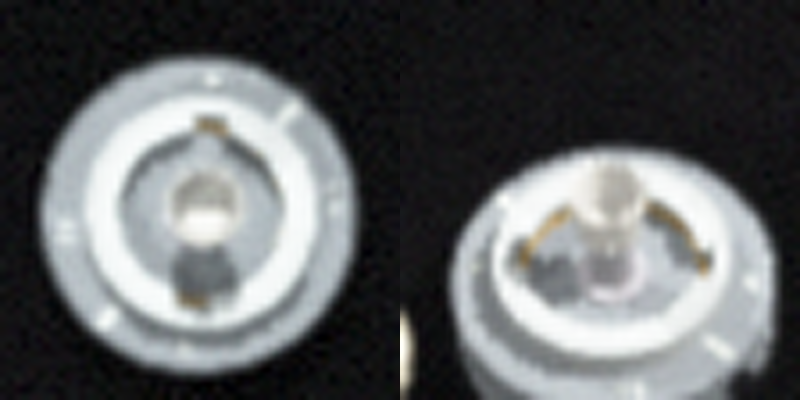

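The cup stands upright on the post, at (205,210) in the left crop and (607,195) in the right. I'll check its centring numerically against the collar and redo the hood measurement from this picture.

```bash
python3 - <<'E'
from h import *
from scipy.optimize import minimize
def fit(I,c,z,rs,x0):
    def cost(v):
        a=lambda r:np.float64(sample(I,proj(c,ring(r,z,180)+[v[0],v[1],0])))
        return -sum(s*(a(r-d)-a(r+d)).mean() for r,s in rs for d in(.002,.004))
    best=min((minimize(cost,x0+np.array(d),method="Nelder-Mead",options=dict(initial_simplex=x0+np.array(d)+np.array([[0,0],[.003,0],[0,.003]]),xatol=1e-5)) for d in([0,0],[.003,0],[-.003,0],[0,.003],[0,-.003])),key=lambda o:o.fun)
    return best.x.round(4),round(best.fun,1)
b=np.array([.5485,-.0377])
for c in("top","side"):
    I=cv2.imread(f"pics/{c}3.png")
    print(c,"collar",fit(I,c,.061,[(.0545,1),(.0405,-1)],b),"cup rim",fit(I,c,.109,[(.018,1)],b))
    J=cv2.imread(f"pics/{c}0.png")
    print(c,"deck edge",fit(J,c,.045,[(.075,1)],b))
    print(c,"post",fit(J,c,.080,[(.011,1)],b))
J=cv2.imread("pics/top0.png")
print("hood top",fit(J,"top",.075,[(.038,1)],np.array([.499,.226])))
J=cv2.imread("pics/side0.png")
print("hood side",fit(J,"side",.075,[(.038,1)],np.array([.499,.226])))
E
```

```text
Traceback (most recent call last):
  File "h.py", line 9, in proj
    r,t,K,d=cam(c);return cv2.projectPoints(np.float64(P).reshape(-1,1,3),r,t,K,d)[0].reshape(-1,2)
            ~~~^^^
  File "h.py", line 6, in cam
    i=robot.camera_info(c);f=192/np.tan(np.radians(i["fovy"]/2))
ValueError: time passes only in moves, steps and waits
```

```bash
sed -i 's/^def cam(c)/import functools\n@functools.cache\ndef cam(c)/' h.py; cat > fit.py <<'E'
from h import *
from scipy.optimize import minimize
def fit(I,c,z,rs,x0):
    def cost(v):
        a=lambda r:np.float64(sample(I,proj(c,ring(r,z,180)+[v[0],v[1],0])))
        return -sum(s*(a(r-d)-a(r+d)).mean() for r,s in rs for d in(.002,.004))
    best=min((minimize(cost,x0+np.array(d),method="Nelder-Mead",options=dict(initial_simplex=x0+np.array(d)+np.array([[0,0],[.003,0],[0,.003]]),xatol=1e-5)) for d in([0,0],[.003,0],[-.003,0],[0,.003],[0,-.003])),key=lambda o:o.fun)
    return best.x.round(4),round(best.fun,1)
E
python3 - <<'E'
from fit import *
b=np.array([.5485,-.0377])
for c in("top","side"):
    I=cv2.imread(f"pics/{c}3.png")
    print(c,"collar",fit(I,c,.061,[(.0545,1),(.0405,-1)],b),"cup rim",fit(I,c,.109,[(.018,1)],b))
    J=cv2.imread(f"pics/{c}0.png")
    print(c,"deck edge",fit(J,c,.045,[(.075,1)],b))
    print(c,"post",fit(J,c,.080,[(.011,1)],b))
J=cv2.imread("pics/top0.png")
print("hood top",fit(J,"top",.075,[(.038,1)],np.array([.499,.226])))
J=cv2.imread("pics/side0.png")
print("hood side",fit(J,"side",.075,[(.038,1)],np.array([.499,.226])))
E
```

```text
top collar (array([ 0.548 , -0.0377]), np.float64(-253.2)) cup rim (array([ 0.5526, -0.024 ]), np.float64(-40.1))
top deck edge (array([ 0.5484, -0.0373]), np.float64(-246.7))
top post (array([ 0.5473, -0.041 ]), np.float64(-72.2))
side collar (array([ 0.547 , -0.0399]), np.float64(-179.6)) cup rim (array([ 0.5292, -0.0327]), np.float64(-89.7))
side deck edge (array([ 0.5478, -0.0399]), np.float64(-217.4))
side post (array([ 0.5478, -0.0385]), np.float64(-127.1))
hood top (array([0.5003, 0.2292]), np.float64(-242.9))
hood side (array([0.4988, 0.2265]), np.float64(-135.4))
```

```bash
python3 - <<'E'
from fit import *
print("top expected rim",proj("top",[[.548,-.0383,.109],[.549,-.0378,.109]]),"side",proj("side",[.548,-.0383,.109]))
for c in("top","side"):
    J=cv2.imread(f"pics/{c}0.png");print("cup0",c,fit(J,c,.029,[(.018,1)],np.array([.467,-.231])))
E
python3 - <<'E'
import cv2,numpy as np
from h import proj
b=[.548,-.0383,.109]
o=[]
for c in("top","side"):
    im=cv2.imread(f"pics/{c}3.png");u=proj(c,b)[0];x,y=u.astype(int);k=20
    g=cv2.resize(im[y-12:y+20,x-16:x+16],None,fx=12,fy=12,interpolation=cv2.INTER_CUBIC)
    from h import ring
    for r,z,col in((.018,.109,(0,0,255)),(.014,.08,(0,255,0)),(.0405,.061,(255,0,0))):
        p=(proj(c,ring(r,z)+[b[0],b[1],0])-[x-16,y-12]+.5)*12-.5
        cv2.polylines(g,[np.int32(p)],True,col,1)
    o.append(g)
cv2.imwrite("pics/ov.png",np.hstack(o))
E
```

```text
top expected rim [[301.85589427 198.44849497]
 [301.69719446 198.1480643 ]] side [[248.6289145  212.21907996]]
cup0 top (array([ 0.4673, -0.2307]), np.float64(-238.4))
cup0 side (array([ 0.4672, -0.2331]), np.float64(-249.4))
```

View pics/ov.png

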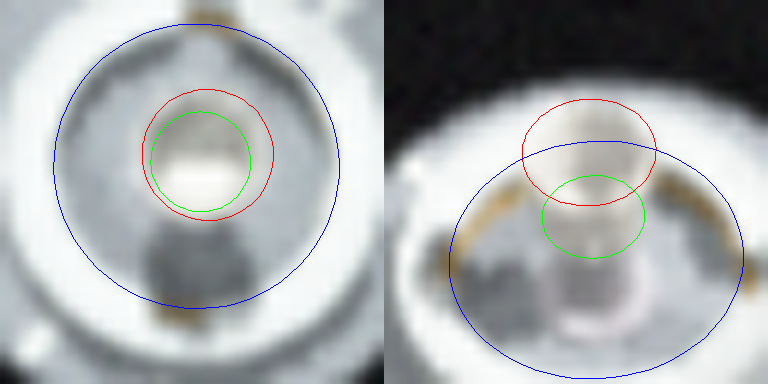

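In the overlay the cup rim agrees with the base axis to about 1–2 mm in both views. Next is the hood: turn, descend and grip.

```bash
python3 mv.py 0.4996 0.228 0.17 78; python3 -m crank '[[0,0,-0.125,0,0,0,0.3],[0,0,-0.125,0,0,0,0.3],[0,0,-0.125,0,0,0,0.3],[0,0,-0.125,0,0,0,0.3],[0,0,-0.125,0,0,0,0.3],[0,0,-0.12,0,0,0,0.3],[0,0,0,3,1,10,0.3],[0,0,0,0,0,20,0.3],[0,0,0,0,0,20,0.3],[0,0,0,0,0,0,0.3]]'; python3 mv.py 0.4996 0.228 0.078 78
```

```text
t 14.6 pos [0.5002 0.2248 0.1727] yaw 34.86 z [ 0. -0. -1.] F [ 0.3 -0.5 -0. ] T [ 0.04 -0.12 -0.01] gap 0.0699 q [ 0.13  0.43 -0.81  1.86  0.37  1.01 -0.23]
shift mm [ 1.3 -3.   2.7]
az -0.753
t: 15.6
tool_pos: [0.5, 0.2269, 0.1196]
tcp_rot: [-2.451, -1.964, 0.009]
ft_force: [-0.6, -0.8, 0.0]
finger_gap: 0.0609
t 15.6 pos [0.5    0.2269 0.1196] yaw 77.4 z [-0.005 -0.003 -1.   ] F [-0.6 -0.8  0. ] T [ 0.07 -0.12  0.02] gap 0.0609 q [ 0.19  0.56 -0.93  1.9   0.54  0.97  0.36]
shift mm [ 1.2 -0.5 41.6]
az -0.0106
```

```bash
python3 -m crank '[[0,0,-0.01,1,-0.5,15,0.3],[0,0,0,0,0,15,0.3],[0,0,0,0,0,10,0.3],[0,0,0,0,0,1.5,0.5],[0,0,0,0,0,0,0.7],[0,0,0,0,0,0,1],[0,0,0,0,0,0,1],[0,0,0,0,0,0,1],[0,0,0,0,0,0,1],[0,0,0,0,0,0,1]]'; python3 -m crank '[[0,0,0,0,0,0,1],[0,0,0,0,0,0,1],[0,0,0,0,0,0,1],[0,0,0,0,0,0,1],[0,0,0,0,0,0,1],[0,0,0,0,0,0,1],[0,0,0,0,0,0,1],[0,0,0,0,0,0,1],[0,0,0,0,0,0,1],[0,0,0,0,0,0,1]]';python3 mv.py 0.4996 0.228 0.078 78
```

```text
t: 16.6
tool_pos: [0.5012, 0.2294, 0.081]
tcp_rot: [2.438, 1.981, -0.0]
ft_force: [0.4, -0.5, -1.3]
finger_gap: 0.0161
t: 17.6
tool_pos: [0.5012, 0.2294, 0.081]
tcp_rot: [2.438, 1.981, -0.0]
ft_force: [0.2, -2.4, 2.3]
finger_gap: 0.0158
t 17.6 pos [0.5012 0.2294 0.081 ] yaw 78.2 z [ 0. -0. -1.] F [ 0.2 -2.4  2.3] T [-0.5  -0.07  0.  ] gap 0.0158 q [ 0.15  0.61 -0.89  1.93  0.6   0.9   0.32]
shift mm [-1.7 -1.3  3. ]
az 0.0035
```

```bash
python3 -m crank '[[0,0,0,0,0,-5,1],[0,0,0,0,0,-10,1],[0,0,0,0,0,-25,1],[0,0,0,0,0,-35,1],[0,0,0,0,0,-35,1],[0,0,0,0,0,-20,1],[0,0,0,0,0,-8,1],[0,0,0,0,0,0,1],[0,0,0,0,0,0,1],[0,0,0,0,0,0,1]]';python3 mv.py 0.549 -0.0378 0.22 82.5
```

```text
t: 18.6
tool_pos: [0.5005, 0.229, 0.2175]
tcp_rot: [-2.437, -1.981, 0.004]
ft_force: [0.6, 0.5, -1.9]
finger_gap: 0.016
t 18.6 pos [0.5005 0.229  0.2175] yaw 78.22 z [-0.002 -0.001 -1.   ] F [ 0.6  0.5 -1.9] T [ 0.1  -0.17  0.03] gap 0.016 q [ 0.27  0.45 -1.02  1.8   0.42  1.14  0.47]
shift mm [-251.3  102.    -2.3]
az -0.0748
```

```bash
python3 -m crank '[[0,0,-0.035,-14,6,0,1],[0,0,-0.035,-28,12,0,1],[0,0,0,-36,14,0,1],[0,0,0,-40,16,0,1],[0,0,0,-40,16,0,1],[0,0,0,-38,16,0,1],[0,0,0,-26,10,0,1],[0,0,0,-14,5,0,1],[0,0,0,-3,0,0,1],[0,0,0,0,0,0,1]]';python3 mv.py 0.549 -0.0378 0.22 82.5
python3 - <<'E'
from h import *
a=[]
for c in("top","side"):
    x,y=proj(c,[.5485,-.0377,.12])[0].astype(int);print(c,x,y)
    im=robot.get_image(c)[:,:,::-1];cv2.imwrite(f"pics/{c}4.png",im);a.append(cv2.resize(im[y-35:y+35,x-35:x+35],(400,400),interpolation=cv2.INTER_CUBIC))
cv2.imwrite("pics/hood4.png",np.hstack(a))
E
```

```text
t: 19.6
tool_pos: [0.5603, -0.0193, 0.2186]
tcp_rot: [-2.365, -2.066, -0.0]
ft_force: [0.0, 0.5, -1.7]
finger_gap: 0.0162
t 19.6 pos [ 0.5603 -0.0193  0.2186] yaw 82.3 z [-0.001  0.001 -1.   ] F [ 0.   0.5 -1.7] T [ 0.21 -0.11  0.02] gap 0.0162 q [ 0.72  0.47 -1.02  1.77  0.44  1.15  1.  ]
shift mm [-19.9  -8.7  -1.4]
az -0.0036
top 301 198
side 248 209
```

View pics/hood4.png

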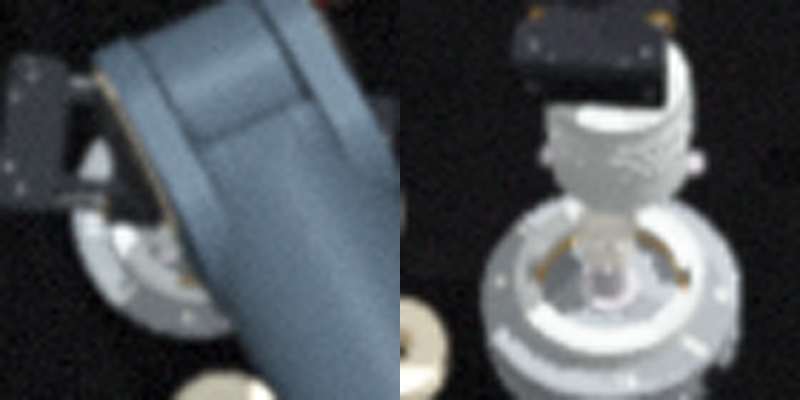

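The side view shows the hood held upright, with its lugs at (545,155) and (697,162) in the crop and the cup below at (607,225). I'll use those lugs to get the hood's offset from the TCP along x.

```bash
python3 - <<'E'
from h import *
im=cv2.imread("pics/side4.png");g=cv2.resize(im[174:244,213:283],None,fx=8,fy=8,interpolation=cv2.INTER_CUBIC).max(2)
# row profiles around lug rows: outermost bright edges
for v in(200,201,202):
    r=im[v,230:273].max(1);print(v,r)
z=.2186-.081
for th in(-7.7,):
  for dx in(-.003,-.0015,0):
    c=np.array([.5603+dx,-.0193,z+.0025]);d=np.array([np.cos(np.radians(th)),np.sin(np.radians(th)),0])
    print(dx,proj("side",[c-.045*d,c+.045*d]).round(2).tolist())
E
python3 -m crank '[[0,0,0,-7,-3,0,1],[0,0,0,-7,-3,2,1],[0,0,0,-5,-2.5,4,1],[0,0,0,-1,0,4,1],[0,0,0,0,0,4,1],[0,0,0,0,0,5,1],[0,0,0,0,0,5,1],[0,0,0,0,0,5,1],[0,0,0,0,0,0,1],[0,0,0,0,0,0,1]]';python3 mv.py 0.549 -0.0378 0.19 82.5
```

```text
200 [ 21  25  24  19  22  20  33  76 149 159 149 156 152 144 146 145 142 141
 144 145 153 175 180 176 179 185 179 171 196 193 207 205 196 149 131 100
  52  26  26  28  21  25  22]
201 [ 15  19  22  21  26  26  33  89 153 156 146 150 147 147 148 145 145 145
 145 153 167 169 171 162 159 170 190 188 192 199 201 189 195 202 209 174
  81  34  29  24  20  20  26]
202 [ 25  21  23  24  23  20  32  71 118 125 138 142 140 144 155 146 141 143
 146 157 174 178 174 176 174 168 175 186 190 196 194 198 203 215 231 203
  98  34  25  23  26  27  25]
-0.003 [[237.04, 200.62], [265.01, 202.31]]
-0.0015 [[237.51, 200.6], [265.48, 202.29]]
0 [[237.97, 200.58], [265.95, 202.27]]
t: 20.7
tool_pos: [0.5498, -0.0391, 0.1898]
tcp_rot: [-2.367, -2.066, -0.0]
ft_force: [0.1, 0.4, -2.3]
finger_gap: 0.0156
t 20.7 pos [ 0.5498 -0.0391  0.1898] yaw 82.24 z [-0.  0. -1.] F [ 0.1  0.4 -2.3] T [ 0.08 -0.14  0.01] gap 0.0156 q [ 0.75  0.48 -1.01  1.83  0.46  1.09  1.01]
shift mm [ 1.2 -0.9 -0.2]
az -0.0046
```

```bash
python3 -m crank '[[0,0,-0.005,1,-0.5,0,1],[0,0,0,0,0,0,1],[0,0,0,0,0,8,1],[0,0,0,0,0,8,1],[0,0,0,0,0,8,1],[0,0,0,0,0,8,1],[0,0,0,0,0,8,1],[0,0,0,0,0,3,1],[0,0,0,0,0,0,1],[0,0,0,0,0,0,1]]';python3 mv.py 0.5492 -0.038 0.14 82.5
```

```text
t: 21.7
tool_pos: [0.5496, -0.038, 0.1471]
tcp_rot: [2.362, 2.072, 0.001]
ft_force: [-0.2, -0.0, -2.4]
finger_gap: 0.016
t 21.7 pos [ 0.5496 -0.038   0.1471] yaw 82.52 z [ 0.  0. -1.] F [-0.2 -0.  -2.4] T [ 0.12 -0.13 -0.  ] gap 0.016 q [ 0.72  0.53 -0.97  1.87  0.51  1.01  0.97]
shift mm [-0.  -0.4  7.1]
az 0.0003
```

```bash
python3 -m crank '[[0,0,0,0,-0.4,2,1],[0,0,0,0,0,2,1],[0,0,0,0,0,1,1],[0,0,0,0,0,1,1],[0,0,0,0,0,1,1],[0,0,0,0,0,0,1],[0,0,0,0,0,0,1],[0,0,0,0,0,0,1],[0,0,0,0,0,0,1],[0,0,0,0,0,0,1]]';python3 mv.py 0.5492 -0.038 0.126 82.5
```

```text
t: 22.7
tool_pos: [0.549, -0.0381, 0.14]
tcp_rot: [2.362, 2.071, 0.0]
ft_force: [0.1, 0.2, -2.4]
finger_gap: 0.0156
t 22.7 pos [ 0.549  -0.0381  0.14  ] yaw 82.5 z [ 0. -0. -1.] F [ 0.1  0.2 -2.4] T [ 0.14 -0.08 -0.03] gap 0.0156 q [ 0.71  0.54 -0.96  1.88  0.52  1.    0.96]
shift mm [ 0.2  0.2 14. ]
az 0.0001
```

```bash
python3 -m crank '[[0,0,0,0,0,1,1],[0,0,0,0,0,1,1],[0,0,0,0,0,1,1],[0,0,0,0,0,1,1],[0,0,0,0,0,1,1],[0,0,0,0,0,0,1],[0,0,0,0,0,0,1],[0,0,0,0,0,0,1],[0,0,0,0,0,0,1],[0,0,0,0,0,0,1]]';python3 mv.py 0.549 -0.038 0.126 82.5
```

```text
t: 23.7
tool_pos: [0.549, -0.0381, 0.135]
tcp_rot: [2.362, 2.071, 0.0]
ft_force: [0.1, -0.8, -2.1]
finger_gap: 0.0156
t 23.7 pos [ 0.549  -0.0381  0.135 ] yaw 82.51 z [ 0. -0. -1.] F [ 0.1 -0.8 -2.1] T [ 0.04 -0.14  0.02] gap 0.0156 q [ 0.71  0.54 -0.96  1.88  0.53  0.99  0.95]
shift mm [ 0.1 -0.   9. ]
az 0.0001
```

```bash
python3 -m crank '[[0,0,0,0,0,1.5,1],[0,0,0,0,0,1.5,1],[0,0,0,0,0,1.5,1],[0,0,0,0,0,1.5,1],[0,0,0,0,0,1,1],[0,0,0,0,0,1,1],[0,0,0,0,0,0.5,1],[0,0,0,0,0,0,1],[0,0,0,0,0,0,1],[0,0,0,0,0,0,1]]';python3 mv.py 0.549 -0.038 0.126 82.5
```

```text
t: 24.7
tool_pos: [0.549, -0.0381, 0.1265]
tcp_rot: [2.362, 2.071, 0.0]
ft_force: [-0.0, -0.4, -2.1]
finger_gap: 0.0158
t 24.7 pos [ 0.549  -0.0381  0.1265] yaw 82.51 z [ 0. -0. -1.] F [-0.  -0.4 -2.1] T [ 0.06 -0.12  0.02] gap 0.0158 q [ 0.7   0.55 -0.95  1.89  0.54  0.98  0.94]
shift mm [ 0.1 -0.1  0.5]
az 0.0001
```

Still free at 0.1265, where it should sit at about 0.126. I'll go down gently until it touches.

```bash
python3 -m crank '[[0,0,0,0,0,0.4,1],[0,0,0,0,0,0.4,1],[0,0,0,0,0,0.2,1],[0,0,0,0,0,0.2,1],[0,0,0,0,0,0.2,1],[0,0,0,0,0,0,1],[0,0,0,0,0,0,1],[0,0,0,0,0,0,1],[0,0,0,0,0,0,1],[0,0,0,0,0,0,1]]';python3 mv.py 0.549 -0.038 0.126 82.5
```

```text
t: 25.7
tool_pos: [0.5492, -0.0382, 0.1259]
tcp_rot: [2.361, 2.071, -0.0]
ft_force: [-1.7, -1.9, 6.4]
finger_gap: 0.0159
t 25.7 pos [ 0.5492 -0.0382  0.1259] yaw 82.49 z [ 0.    -0.001 -1.   ] F [-1.7 -1.9  6.4] T [-0.04  0.46 -0.  ] gap 0.0159 q [ 0.7   0.55 -0.95  1.89  0.54  0.98  0.94]
shift mm [ 0.2 -0.3 -0.1]
az -0.0001
```

```bash
python3 - <<'E'
from h import *
b=np.array([.548,-.0382])
for n in("top0","top3","side0","side3"):
    c=n[:-1];I=cv2.imread(f"pics/{n}.png")
    rr,t,K,d=cam(c);R=cv2.Rodrigues(rr)[0];C=-R.T@t
    # rectified overhead patch at deck height, 0.5 mm/px
    N=321;g=(np.arange(N)-160)*.0005;X,Y=np.meshgrid(g,g,indexing="ij")
    P=np.stack([X+b[0],Y+b[1],0*X+.0455],-1).reshape(-1,3);uv=np.float32(proj(c,P)).reshape(N,N,2)
    W=cv2.remap(I.max(2),uv[...,0],uv[...,1],cv2.INTER_CUBIC).astype(float)
    W-=cv2.medianBlur(np.uint8(W),41)
    for nm,a0 in(("mid",137),("gapdot",172)):
        ps=[]
        for s in(0,180):
            a=np.radians(a0+s);m=(np.hypot(X-.0645*np.cos(a),Y-.0645*np.sin(a))<.0095)&(np.hypot(X,Y)>.0565)
            w=np.clip(W-25,0,None)*m;ps.append((np.array([(w*X).sum(),(w*Y).sum()])/max(w.sum(),1),w.sum()))
        v=ps[0][0]-ps[1][0];print(n,nm,"yaw",round(np.degrees(np.arctan2(v[1],v[0])),1),"len",round(np.hypot(*v)*1e3,1),"mid",((ps[0][0]+ps[1][0])/2*1e3).round(1),[int(p[1]) for p in ps])
E
```

```text
top0 mid yaw 137.4 len 135.8 mid [0.5 0.6] [4709, 2574]
top0 gapdot yaw 173.2 len 135.4 mid [0.  0.4] [4803, 925]
top3 mid yaw 137.6 len 135.4 mid [0.3 0.8] [4976, 3439]
top3 gapdot yaw 173.5 len 135.3 mid [-0.1  0.3] [5279, 957]
side0 mid yaw 137.1 len 136.0 mid [-2.3  1.1] [1455, 2343]
side0 gapdot yaw 172.4 len 135.7 mid [-1.9 -0.9] [5117, 856]
side3 mid yaw 137.1 len 136.0 mid [-2.   1.1] [1408, 3276]
side3 gapdot yaw 172.4 len 135.6 mid [-1.8 -0.9] [5502, 796]
```

```bash
python3 -m crank '[[0,0,0.03,0,0,-0.2,1],[0,0,0.04,0,0,0,1],[0,0,0.04,0,0,0,1],[0,0,0.04,0,0,0,1],[0,0,0.03,0,0,0,1],[0,0,0.02,0,0,0,1],[0,0,0,0,0,0,1],[0,0,0,0,0,0,1],[0,0,0,0,0,0,1],[0,0,0,0,0,0,1]]';python3 mv.py 0.549 -0.038 0.126 47.5
```

```text
t: 26.7
tool_pos: [0.5492, -0.0379, 0.1259]
tcp_rot: [2.556, 1.826, 0.0]
ft_force: [-2.6, -0.8, 5.2]
finger_gap: 0.0162
t 26.7 pos [ 0.5492 -0.0379  0.1259] yaw 71.07 z [ 0.001 -0.    -1.   ] F [-2.6 -0.8  5.2] T [0.06 0.4  0.09] gap 0.0162 q [ 0.67  0.53 -0.9   1.89  0.51  0.96  0.77]
shift mm [-0.1 -0.2 -0.1]
az 0.4114
```

```bash
python3 -m crank '[[0,0,0.03,-0.1,0,-0.2,1],[0,0,0.04,-0.1,0,0,1],[0,0,0.04,-0.1,0,0,1],[0,0,0.04,-0.1,0,0,1],[0,0,0.04,-0.1,0,0,1],[0,0,0.03,-0.1,0,0,1],[0,0,0.02,0,0,0,1],[0,0,0,0,0,0,1],[0,0,0,0,0,0,1],[0,0,0,0,0,0,1]]';python3 mv.py 0.549 -0.038 0.126 47.4
```

```text
t: 27.7
tool_pos: [0.5492, -0.038, 0.1258]
tcp_rot: [-2.757, -1.506, -0.002]
ft_force: [-1.0, 1.6, 5.0]
finger_gap: 0.0157
t 27.7 pos [ 0.5492 -0.038   0.1258] yaw 57.31 z [ 0.001  0.001 -1.   ] F [-1.   1.6  5. ] T [ 0.64 -0.05  0.11] gap 0.0157 q [ 0.63  0.51 -0.84  1.9   0.47  0.94  0.57]
shift mm [-0.1 -0.2 -0.2]
az 0.173
```

```bash
python3 -m crank '[[0,0,0.03,-0.1,0,0,1],[0,0,0.03,-0.1,0,0,1],[0,0,0.03,-0.1,0,0,1],[0,0,0.03,0,0,0,1],[0,0,0.03,0,0,0,1],[0,0,0.02,0,0,0,1],[0,0,0,0,0,0,1],[0,0,0,0,0,0,1],[0,0,0,0,0,0,1],[0,0,0,0,0,0,1]]';python3 mv.py 0.549 -0.038 0.126 47.4
python3 - <<'E'
from h import *
a=[]
for c in("top","side"):
    x,y=proj(c,[.548,-.038,.1])[0].astype(int)
    im=robot.get_image(c)[:,:,::-1];cv2.imwrite(f"pics/{c}5.png",im);a.append(cv2.resize(im[y-30:y+30,x-30:x+30],(400,400),interpolation=cv2.INTER_CUBIC))
cv2.imwrite("pics/fin.png",np.hstack(a))
E
```

```text
t: 28.7
tool_pos: [0.5494, -0.0384, 0.1258]
tcp_rot: [-2.875, -1.267, -0.003]
ft_force: [2.9, 4.3, 5.3]
finger_gap: 0.0161
t 28.7 pos [ 0.5494 -0.0384  0.1258] yaw 47.55 z [ 0.002  0.001 -1.   ] F [2.9 4.3 5.3] T [ 1.14 -0.73  0.09] gap 0.0161 q [ 0.61  0.5  -0.8   1.9   0.44  0.93  0.42]
shift mm [-0.  -0.5 -0.2]
az 0.0027
```

View pics/fin.png

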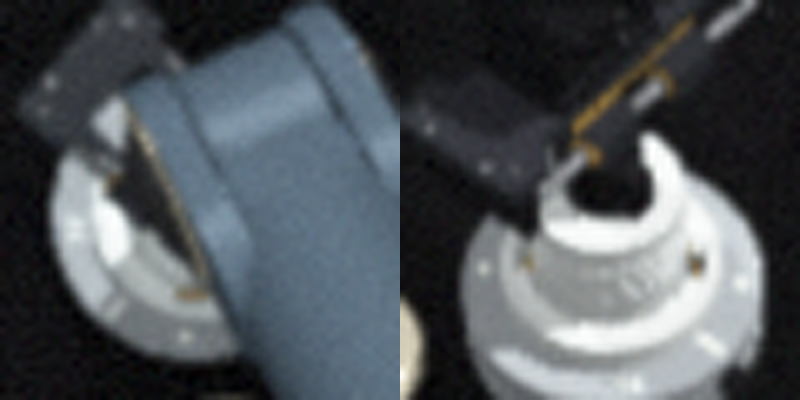

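The hood is fully down, with both gaps visible and empty at (527,262) and (697,262) and the handle turned. About 5 N of side load remains, so I'll ease it before handing in.

```bash
python3 -m crank '[[0,0,0,0.2,0,0,1],[0,0,0,0.2,0,0,1],[0,0,0,0,0,0,1],[0,0,0,0,0,0,1],[0,0,0,0,0,0,1],[0,0,0,0,0,0,1],[0,0,0,0,0,0,1],[0,0,0,0,0,0,1],[0,0,0,0,0,0,1],[0,0,0,0,0,0,1]]';python3 mv.py 0.549 -0.038 0.126 47.4
```

```text
t: 29.8
tool_pos: [0.5494, -0.0383, 0.1258]
tcp_rot: [2.875, 1.266, 0.002]
ft_force: [2.1, 4.1, 5.5]
finger_gap: 0.016
t 29.8 pos [ 0.5494 -0.0383  0.1258] yaw 47.54 z [ 0.001  0.001 -1.   ] F [2.1 4.1 5.5] T [ 1.01 -0.63  0.09] gap 0.016 q [ 0.6   0.5  -0.8   1.9   0.44  0.93  0.42]
shift mm [-0.  -0.5 -0.2]
az 0.0024
```

```bash
python3 -c "
from workcell import robot
print(robot.hand_in())"
```

```text
the job is handed in; nothing more can be done
None
```

The job is handed in at about 30 s of the 61 s allowed. The cup stands on the post, and the hood is over it, turned clockwise to the middle marks and still gripped.

**Cup:** My first grasp missed because I lifted before the slow fingers closed; the cup did not move, and the second try worked. It touched the post at the expected height. Pictures after release showed it upright and centred to within about 1–2 mm. An automatic fit of its rim failed, so that figure comes from overlaying the expected outline on the pictures. I could not see it once the hood was over it.

**Hood insertion:** The lugs went down through the gaps without resistance. It touched bottom at tool height 0.1259 m, where I expected fully down at 0.126 m.

**Turn:** I turned it 35° in steps, with the spring torque rising from 0.09 to 0.11 N m during the turn. The tool angle ended at 47.5°, against 47.4° measured from the middle marks (about ±0.5°). The lock begins 16° further on, so it should be well clear.

**Last checks:**
- **Grip and load:** the fingers read 16 mm, as they should on the bar. The tool reads about 5 N up and 4–5 N sideways, and a small correction barely reduced the sideways part.
- **Spring torque:** the last reading was 0.09 N m, below the 0.14 N m expected at the middle marks. I put this down to friction and the side load.
- **Handle direction:** I could not see it directly at the end because the gripper hides it. It is inferred from the tool angle and the flat grip.
- **Gaps:** the last picture shows both collar gaps empty and the hood seated.

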